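# Restock a shelf board with cartons in order of size

## Robot

A 7-joint arm with a two-finger parallel gripper is mounted at the origin on the work surface. World frame = base frame: x ahead of the robot, y to its left, z up, the work surface at z = 0. Lengths are in m, angles in rad, forces in N, time in s.
With the tool pointing down it reaches from about 0.4 to 0.85 m from the base axis. Payload 10.4 kg.
Tool frame: the origin (TCP) lies midway between the tips of the shut fingers; the grasp point (between the pads) lies 19 mm behind it; z points along the fingers, y is the line along which they close (so a half turn about z gives the same grasp; the last joint's range is limited). The gripper opens to 85 mm and grips with 20 to 120 N. Pads are 22 mm wide; open, the fingers measure 114 mm over their backs; the gripper's body (76 mm by 85 mm) begins 54 mm behind the grasp point. The pads swing forward as they close: fully open they stand 13 mm farther back than shut.
Start: joints at [1.143, 0.332, -0.065, 1.46, 0.022, 1.35, -0.088], TCP at [0.246, -0.575, 0.231] pointing down, gripper open.
Joint ranges: [-2.6, 2.6], [-0.5, 2.12], [-1.47, 1.34], [0.16, 2.42], [-1.27, 4.41], [0.06, 2.06], [-2.6, 2.6]. Speed limits (rad/s): [2.22, 2.22, 2.79, 2.79, 3.14, 3.14, 3.14].

## Interface

Orientations are given as a unit quaternion [x, y, z, w].
In Python, from workcell import get_obs, camera, camera_params, hand_in gives the robot as it stands.
- The arm moves only by the tool carry_out, never from a script. Its argument "commands" is a list that holds one entry, the list of rows, each a list of 6 numbers: the shift along the tool's x, y, z in units of 40 mm (1.0 is 40 mm), then the turn, a rotation vector about the tool's x, y, z in units of 6 degrees (1.0 is 6 degrees). In form: [[[x, y, z, ax, ay, az], ...]]. A call has 1 to 20 rows; each row shifts and turns the commanded pose from where the row before left it, along the tool's axes as they then stand; what a row does not reach is not made up. A row lasts 1/12 s, in which the tool goes at most 41.7 mm and 7.16 degrees, less where a joint would pass 70% of its speed; a pose out of reach is approached as far as the arm can. A call is refused whole if a number of a shift passes 1 or a number of a turn 1, either way. A call with a gripper value outside its range is refused whole. "hand" is the closure, from -1 (fully open) to 1 (shut), set as the call begins (left out, the last holds). The fingers move at their own pace and stop on an object; "force" is the grip in N (left out, the last holds). Time passes only in rows, so rows that do not move let the fingers close. It gives the time, the measured TCP pose, the force, the opening and the grip force at its end, in the units of the state.
- get_obs(): the state, without advancing time (a new reading comes with each control period).
- camera(name): name is "side" or "top"; returns the picture (400x640x3 uint8, red, green, blue); there is no depth.
- camera_params(name): a dict with "mtx" (3x3 intrinsics, pixels), "R" (3x3) and "t" (3): a world point X has camera coordinates R X + t. Camera axes: x right, y down, z forward; pixel columns grow to the right and rows downward; lengths in m; the calibration is good to about 2 mm. A picture is of the moment at which its call begins. camera_params takes no time and is no camera call.
- hand_in(): hands the job in; it is judged then, once.
The state is a dict: "clock": time; "joint_pos": joint angles; "joint_velocities": joint speeds; "tau": joint torques, N m; "position": TCP position; "ee_rot": TCP orientation; "ft_force": force on the tool from outside, world axes, zero at the start; "torque": the same for the moment, N m; "grip_width": opening from 0.0 (shut) to 1.0 (fully open); "grasp_force": force on a finger pad.
Only numpy, scipy, OpenCV 4.12 (cv2) and the standard library are available. Lean on these libraries where they do the work, as an engineer would, in place of code of your own. Each camera call takes 0.05 s, during which the arm holds its last target. There are 200 camera calls.

## Task

Line up the four green cartons on the grey shelf board in order of size, one on each black pad: the smallest on the pad next to the green end clip, then each larger one in turn, the largest next to the silver-grey clip. Stand each upright in the middle of its pad, square to it with its long side along the row. Do not tip any carton over on the way, and leave the white circuit breaker that stands among them where it is.

Things in the scene. Friction and masses are not known exactly. Their poses are not given: they have to be found in the camera images.
- carton_a_mid (a point): The smallest of four green cartons with white label panels: a closed rigid box 36 (x) x 52 (y) x 45 mm (height), about 70 g, standing loose on the table. This point is its centre, half-way up; its x axis runs across the narrow side (grip it across this), its y axis along the long side, z up.
- carton_b_mid (a point): The second smallest of four green cartons with white label panels: a closed rigid box 46 (x) x 62 (y) x 60 mm (height), about 120 g, standing loose on the table. This point is its centre, half-way up; its x axis runs across the narrow side (grip it across this), its y axis along the long side, z up.
- carton_c_mid (a point): The second largest of four green cartons with white label panels: a closed rigid box 56 (x) x 70 (y) x 75 mm (height), about 180 g, standing loose on the table. This point is its centre, half-way up; its x axis runs across the narrow side (grip it across this), its y axis along the long side, z up.
- carton_d_mid (a point): The largest of four green cartons with white label panels: a closed rigid box 66 (x) x 78 (y) x 90 mm (height), about 260 g, standing loose on the table. This point is its centre, half-way up; its x axis runs across the narrow side (grip it across this), its y axis along the long side, z up.
- mark1: One end place of a row of four identical black pads, 82 (x) x 92 (y) x 2 mm, with a yellow strip along both long sides, fixed 107 mm apart in a straight row on a grey steel shelf board. mark1 to mark4 follow one another in this order along the row. The board is 115 x 500 mm, fixed flat on the table, its top 25 mm above it. Origin: centre of the pad's underside (25 mm above the table; the pad's top is 2 mm higher); y axis along the row, x across it, z up.
- mark2: Place number 2 of a row of four identical black pads, 82 (x) x 92 (y) x 2 mm, with a yellow strip along both long sides, fixed 107 mm apart in a straight row on a grey steel shelf board. mark1 to mark4 follow one another in this order along the row. The board is 115 x 500 mm, fixed flat on the table, its top 25 mm above it. Origin: centre of the pad's underside (25 mm above the table; the pad's top is 2 mm higher); y axis along the row, x across it, z up.
- mark3: Place number 3 of a row of four identical black pads, 82 (x) x 92 (y) x 2 mm, with a yellow strip along both long sides, fixed 107 mm apart in a straight row on a grey steel shelf board. mark1 to mark4 follow one another in this order along the row. The board is 115 x 500 mm, fixed flat on the table, its top 25 mm above it. Origin: centre of the pad's underside (25 mm above the table; the pad's top is 2 mm higher); y axis along the row, x across it, z up.
- mark4: The other end place of a row of four identical black pads, 82 (x) x 92 (y) x 2 mm, with a yellow strip along both long sides, fixed 107 mm apart in a straight row on a grey steel shelf board. mark1 to mark4 follow one another in this order along the row. The board is 115 x 500 mm, fixed flat on the table, its top 25 mm above it. Origin: centre of the pad's underside (25 mm above the table; the pad's top is 2 mm higher); y axis along the row, x across it, z up.
- clip_green: Green plastic end clip, 100 (x) x 22 (y) x 28 mm high, fixed across one end of the shelf board beyond the last pad, 70 mm from that pad's centre; it may be at either end (beside mark1 or beside mark4). It shows where the smallest carton goes. The same clip in silver-grey is at the other end. Origin: centre of its underside.
- breaker_mid (a point): White one-pole circuit breaker module with a small blue toggle on top, 85 (x) x 18 (y) x 70 mm high, about 120 g, standing loose on the table among the cartons: leave it alone. This point is its centre, half-way up; z up.
There are look-alikes about, which are no part of the job. What is shaped like the part that bears carton_d_mid but orange or yellow is not meant. Leave any blue look-alike of the part that bears carton_c_mid alone.

How it is judged:
By the outcome, as a careful person would: the job done as asked, in the order asked, and still so for the second after the job is handed in, with the robot touching nothing.
It also fails if it takes over 106 s, if anything falls off the work surface, if the arm or the gripper's body presses on something with over 40 N, if the wrist force passes 120 N, or if a joint passes its speed limit or range.

## Working session

There is one attempt and no reset: what is moved stays moved. The work goes in short steps, Python scripts to look and compute and a tool call to move; the robot and the scene stay as the last step left them, time stands still between calls to the robot, and variables do not carry over. Pictures are saved under pics/ and viewed, at most 14 in all, crops included, and the job is handed in when it is done.

Besides the shell and the picture viewer there is one more tool, called after "Request:" by a JSON object that holds its "name" and its "arguments", one argument or row to a line. carry_out: Moves the arm, as the interface text tells. Its arguments: {"type":"object","properties":{"commands":{"type":"array"},"hand":{"type":"number"},"force":{"type":"number"}},"required":["commands"]}

```bash
ls; mkdir -p pics; python3 - <<'E'
from workcell import *
import cv2
for n in("top","side"):
    cv2.imwrite(f"pics/{n}0.png",camera(n)[:,:,::-1]); p=camera_params(n); print(n,p)
o=get_obs(); print(o)
E
```

```text
pics
top {'mtx': array([[457.08436459,   0.        , 316.28611268],
       [  0.        , 457.08436459, 203.27658622],
       [  0.        ,   0.        ,   1.        ]]), 'R': array([[ 0.00844501, -0.99977668, -0.01937193],
       [-0.98839809, -0.00540779, -0.15178921],
       [ 0.15165055,  0.02042903, -0.98822303]]), 't': array([-0.05203644,  0.43982603,  1.11413934])}
side {'mtx': array([[512.39874168,   0.        , 315.00712462],
       [  0.        , 512.39874168, 194.36194586],
       [  0.        ,   0.        ,   1.        ]]), 'R': array([[-0.99609286, -0.08656228, -0.01749248],
       [-0.03078707,  0.52602416, -0.8499122 ],
       [ 0.0827718 , -0.84605293, -0.52663391]]), 't': array([0.42642055, 0.11322215, 1.22070497])}
{'clock': 0.1, 'joint_pos': array([ 1.14337926,  0.33277623, -0.06468863,  1.46083292,  0.02160733,
        1.34991601, -0.08848407]), 'joint_velocities': array([ 0.00041962, -0.00276312,  0.00072249, -0.00071419, -0.0004866 ,
       -0.00089918, -0.00027364]), 'tau': array([ 2.20997630e-03, -6.26740122e+01,  4.94864839e-02, -3.92428422e+01,
        1.63334375e-02,  6.92769274e-03,  3.37365805e-05]), 'position': array([ 0.24601566, -0.57418592,  0.23062739]), 'ee_rot': array([ 9.79582484e-01,  2.01041725e-01, -1.57111159e-04, -5.98181708e-04]), 'ft_force': array([ 1.08162685, -0.24436358,  0.0402612 ]), 'torque': array([ 0.02633111, -0.02193533, -0.04083492]), 'grasp_force': 0.0, 'grip_width': 1.0001221961139561}
```

View pics/top0.png

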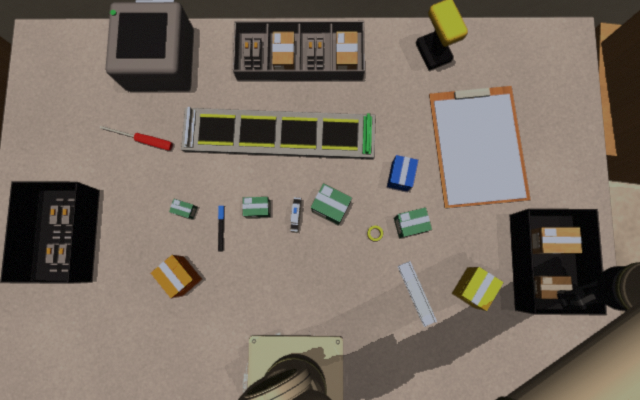

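View pics/side0.png

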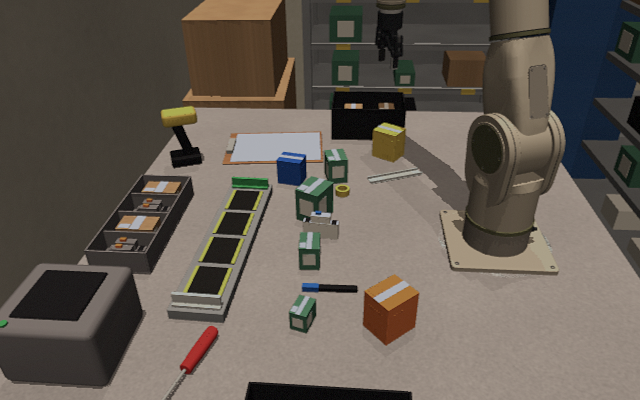

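Top view: green cartons at (183,209) smallest, (256,207), (331,203) largest, (414,222). The breaker is at (295,215). Look-alikes are blue at (404,172), orange at (175,277) and yellow at (481,288). The green clip is at (369,133), at the row's right end (−y), and the silver clip is at (190,128). Next is a close crop.

```bash
python3 - <<'E'
import cv2
im=cv2.imread("pics/top0.png")
a=cv2.resize(im[180:245,160:300],None,fx=5.7,fy=5.7,interpolation=cv2.INTER_CUBIC)
b=im[180:245,300:440]; b=cv2.resize(b,None,fx=5.7,fy=5.7,interpolation=cv2.INTER_CUBIC)
cv2.imwrite("pics/crop1.png",cv2.resize(cv2.vconcat([a,b]),(646,600)))
E
```

```text
(no output)
```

View pics/crop1.png

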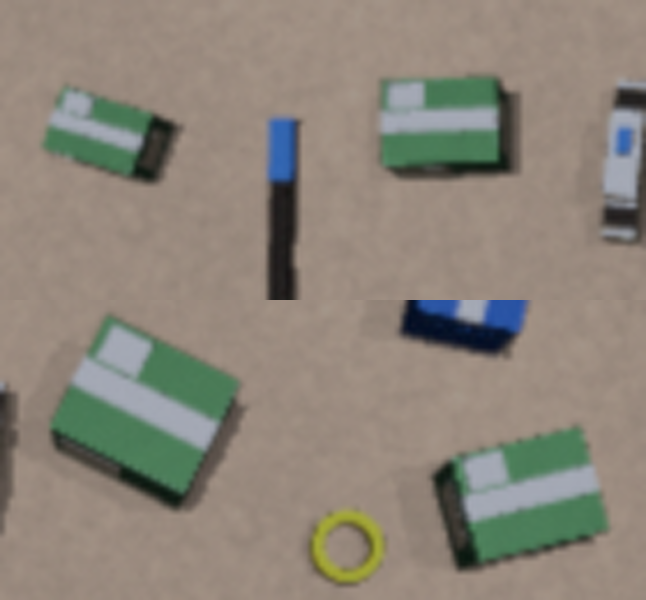

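The crop shows bright top faces with dark sides, and the white strip runs along the long side. I'll cast the bright-green hulls onto each top plane.

```bash
cat > h.py <<'E'
import numpy as np, cv2
from workcell import *
def ray(n,uv,z):
    p=camera_params(n); uv=np.atleast_2d(uv).astype(float)
    d=np.c_[uv,np.ones(len(uv))]@np.linalg.inv(p["mtx"]).T@p["R"]
    c=-p["R"].T@p["t"]; return (c+d*((z-c[2])/d[:,2])[:,None])[:,:2]
def rect(pts):  # centre, short, long, yaw of long side in deg
    (c,s,a)=cv2.minAreaRect((pts*1000).astype(np.float32))
    b=cv2.boxPoints((c,s,a)); e=[b[1]-b[0],b[2]-b[1]]; e.sort(key=np.linalg.norm)
    return np.array(c)/1000,np.linalg.norm(e[0]),np.linalg.norm(e[1]),(np.degrees(np.arctan2(e[1][1],e[1][0])))%180
S=4
def up(im): return cv2.resize(im,None,fx=S,fy=S,interpolation=cv2.INTER_CUBIC)
def toplook(im=None,vmin=80,win=None,zoff=0,heights=None):
    im=camera("top") if im is None else im
    h=cv2.cvtColor(up(im),cv2.COLOR_RGB2HSV)
    m=cv2.inRange(h,(50,70,vmin),(85,255,255))
    return h,m
def blob(m,cx,cy,r,z):
    k=np.zeros_like(m); cv2.circle(k,(int(cx*S),int(cy*S)),int(r*S),255,-1)
    ys,xs=np.nonzero(cv2.morphologyEx(m&k,cv2.MORPH_OPEN,np.ones((5,5))))
    uv=(np.c_[xs,ys]+.5)/S-.5
    return rect(ray("top",uv,z))
E
python3 - <<'E'
from h import *
im=cv2.imread("pics/top0.png")[:,:,::-1].copy()
for vm in (65,80,95):
    h,m=toplook(im,vm)
    for n,c,z in (("a",(183,209),.045),("b",(256,207),.06),("d",(331,203),.09),("c",(414,222),.075)):
        print(vm,n,*[np.round(x,3) for x in blob(m,*c,28,z)])
    print("clip",blob(m,369,133,25,.053))
yl=cv2.inRange(h,(22,120,80),(35,255,255)); 
print("row",blob(yl,280,133,100,.027))
blk=cv2.inRange(h,(0,0,0),(180,255,50))
for u in(216,258,299,341): print(blob(blk,u,132,22,.027))
E
```

```text
65 a [0.425 0.288] 34.101 51.027 72.15
65 b [0.428 0.101] 45.303 61.127 93.085
65 d [ 0.434 -0.085] 65.706 77.261 63.589
65 c [ 0.39  -0.284] 54.914 69.895 104.005
clip (array([ 0.6168515 , -0.17542889]), np.float32(22.345577), np.float32(106.390526), np.float32(177.96033))
80 a [0.425 0.289] 34.01 50.381 72.712
80 b [0.429 0.101] 44.828 60.568 93.334
80 d [ 0.434 -0.085] 65.439 77.238 63.685
80 c [ 0.39  -0.284] 54.884 69.223 104.129
clip (array([ 0.6168515 , -0.17542889]), np.float32(22.345577), np.float32(106.390526), np.float32(177.96033))
95 a [0.425 0.289] 33.93 49.828 72.15
95 b [0.429 0.101] 44.461 60.072 93.897
95 d [ 0.434 -0.085] 64.636 76.999 63.584
95 c [ 0.39  -0.285] 54.551 68.681 104.201
clip (array([ 0.6168515 , -0.17542889]), np.float32(22.345577), np.float32(106.390526), np.float32(177.96033))
row (array([0.62880389, 0.05257524]), np.float32(81.65749), np.float32(411.80463), np.float32(87.91192))
(array([0.63525824, 0.21290625]), np.float32(61.296238), np.float32(89.3044), np.float32(87.89826))
(array([0.63134369, 0.10604245]), np.float32(61.275497), np.float32(89.725365), np.float32(88.052734))
(array([ 0.62743951, -0.00107423]), np.float32(61.347095), np.float32(88.895096), np.float32(88.032104))
(array([ 0.62355798, -0.10773254]), np.float32(61.26494), np.float32(88.19252), np.float32(87.97515))
```

```bash
cat > plan.py <<'E'
import sys
from h import *
from scipy.spatial.transform import Rotation as Ro
def plan(x,y,z,psi):
    o=get_obs(); R=Ro.from_quat(o["ee_rot"]); M=R.as_matrix(); p=np.array(o["position"])
    cur=np.degrees(np.arctan2(M[1,0],M[0,0])); T=Ro.from_euler("z",psi,degrees=True)*Ro.from_euler("x",180,degrees=True)
    print("t",o["clock"],"pos",p.round(4),"psi",cur.round(2),"tilt",np.degrees(np.arccos(-M[2,2])).round(2),"turn units",((R.inv()*T).as_rotvec(degrees=True)/6).round(2),"shift units after turn",(T.inv().apply(np.array([x,y,z])-p)/.04).round(2))
    print("q",np.round(o["joint_pos"],2))
if __name__=="__main__":
    v=list(map(float,sys.argv[1:]))
    for i in range(0,len(v),4): plan(*v[i:i+4])
E
python3 plan.py .45 -.3 .2 72.3
python3 - <<'E'
from h import *
h=cv2.cvtColor(up(cv2.imread("pics/top0.png")),cv2.COLOR_BGR2HSV)
m=cv2.inRange(h,(100,150,70),(125,255,255)); print("blue",blob(m,404,172,25,.075))
E
```

```text
t 0.1 pos [ 0.246  -0.5742  0.2306] psi 23.2 tilt 0.07 turn units [-0.01 -0.   -8.18] shift units after turn [8.08 2.77 0.77]
q [ 1.14  0.33 -0.06  1.46  0.02  1.35 -0.09]
blue (array([ 0.51486914, -0.26037738]), np.float32(56.36727), np.float32(69.84757), np.float32(167.66235))
```

Request:
{"name": "carry_out", "arguments": {
  "commands": [
    [[0, 0, 0, 0, 0, -0.8], [0, 0, 0, 0, 0, -0.9], [0, 0, 0, 0, 0, -0.9], [0, 0, 0, 0, 0, -0.9], [0, 0, 0, 0, 0, -0.9], [0, 0, 0, 0, 0, -0.9], [0, 0, 0, 0, 0, -0.9], [0, 0, 0, 0, 0, -0.9], [0, 0, 0, 0, 0, -0.9], [0, 0, 0, 0, 0, -0.2]]
  ],
  "hand": -1
}}

```text
clock: 0.93
position: [0.2461, -0.5743, 0.2309]
ee_rot: [0.806, 0.592, 0.0, -0.0]
ft_force: [-0.6, -0.1, -0.6]
grip_width: 0.995
grasp_force: 0.0
```

Request:
{"name": "carry_out", "arguments": {
  "commands": [
    [[0.6, 0.2, 0.05, 0, 0, 0], [0.6, 0.2, 0.05, 0, 0, 0], [0.6, 0.2, 0.05, 0, 0, 0], [0.6, 0.2, 0.05, 0, 0, 0], [0.6, 0.2, 0.05, 0, 0, 0], [0.6, 0.2, 0.05, 0, 0, 0], [0.6, 0.2, 0.05, 0, 0, 0], [0.6, 0.2, 0.05, 0, 0, 0], [0.6, 0.2, 0.05, 0, 0, 0], [0.6, 0.2, 0.05, 0, 0, 0], [0.6, 0.2, 0.05, 0, 0, 0], [0.6, 0.2, 0.05, 0, 0, 0], [0.6, 0.2, 0.05, 0, 0, 0], [0.2, 0.1, 0.05, 0, 0, 0]]
  ]
}}

```text
clock: 2.1
position: [0.448, -0.2984, 0.2033]
ee_rot: [0.806, 0.591, 0.001, -0.0]
ft_force: [0.1, -0.7, -0.8]
grip_width: 1.0
grasp_force: 0.0
```

```bash
python3 plan.py .425 .2885 .15 72.3
```

```text
t 2.1 pos [ 0.448  -0.2984  0.2033] psi 72.52 tilt 0.08 turn units [ 0.   -0.01  0.04] shift units after turn [13.8  -5.01  1.33]
q [ 0.87  0.19 -0.41  1.71  0.08  1.26  0.14]
```

Request:
{"name": "carry_out", "arguments": {
  "commands": [
    [[0.69, -0.25, 0, 0, 0, 0], [0.69, -0.25, 0, 0, 0, 0], [0.69, -0.25, 0, 0, 0, 0], [0.69, -0.25, 0, 0, 0, 0], [0.69, -0.25, 0, 0, 0, 0], [0.69, -0.25, 0, 0, 0, 0], [0.69, -0.25, 0, 0, 0, 0], [0.69, -0.25, 0, 0, 0, 0], [0.69, -0.25, 0, 0, 0, 0], [0.69, -0.25, 0, 0, 0, 0], [0.69, -0.25, 0, 0, 0, 0], [0.69, -0.25, 0, 0, 0, 0], [0.69, -0.25, 0, 0, 0, 0], [0.69, -0.25, 0, 0, 0, 0], [0.69, -0.25, 0, 0, 0, 0], [0.69, -0.25, 0, 0, 0, 0], [0.69, -0.25, 0, 0, 0, 0], [0.69, -0.25, 0, 0, 0, 0], [0.69, -0.25, 0, 0, 0, 0], [0.69, -0.25, 0, 0, 0, 0]]
  ]
}}

```text
clock: 3.77
position: [0.4225, 0.2851, 0.2032]
ee_rot: [0.808, 0.589, 0.0, 0.0]
ft_force: [0.2, -0.5, -0.2]
grip_width: 0.997
grasp_force: 0.0
```

```bash
python3 plan.py .425 .2885 .01 72.3
```

```text
t 3.7667 pos [0.4225 0.2851 0.2032] psi 72.21 tilt 0.02 turn units [ 0.    0.   -0.02] shift units after turn [0.1  0.03 4.83]
q [ 0.2   0.21 -0.98  1.76  0.18  1.27 -1.13]
```

Request:
{"name": "carry_out", "arguments": {
  "commands": [
    [[0, 0, 0.5, 0, 0, 0], [0, 0, 0.5, 0, 0, 0], [0, 0, 0.5, 0, 0, 0], [0, 0, 0.5, 0, 0, 0], [0, 0, 0.5, 0, 0, 0], [0, 0, 0.5, 0, 0, 0], [0, 0, 0, 0, 0, 0], [0, 0, 0, 0, 0, 0]]
  ]
}}

```text
clock: 4.43
position: [0.422, 0.2839, 0.0829]
ee_rot: [0.807, 0.59, -0.001, -0.0]
ft_force: [1.3, -0.3, 0.3]
grip_width: 1.003
grasp_force: 0.0
```

```bash
python3 plan.py .425 .2885 .01 72.3
```

```text
t 4.4333 pos [0.422  0.2839 0.0829] psi 72.32 tilt 0.12 turn units [-0.01  0.01  0.  ] shift units after turn [0.13 0.04 1.82]
q [ 0.12  0.36 -0.92  1.89  0.33  1.05 -1.24]
```

Request:
{"name": "carry_out", "arguments": {
  "commands": [
    [[0.13, 0.04, 0.4, 0, 0, 0], [0, 0, 0.4, 0, 0, 0], [0, 0, 0.4, 0, 0, 0], [0, 0, 0.4, 0, 0, 0], [0, 0, 0.22, 0, 0, 0], [0, 0, 0, 0, 0, 0]]
  ]
}}

```text
clock: 4.93
position: [0.4253, 0.2885, 0.0101]
ee_rot: [0.807, 0.59, -0.001, 0.0]
ft_force: [-0.8, -0.3, 0.6]
grip_width: 1.0
grasp_force: 0.0
```

Request:
{"name": "carry_out", "arguments": {
  "commands": [
    [[0, 0, 0, 0, 0, 0], [0, 0, 0, 0, 0, 0], [0, 0, 0, 0, 0, 0], [0, 0, 0, 0, 0, 0], [0, 0, 0, 0, 0, 0], [0, 0, 0, 0, 0, 0], [0, 0, 0, 0, 0, 0], [0, 0, 0, 0, 0, 0], [0, 0, 0, 0, 0, 0], [0, 0, 0, 0, 0, 0]]
  ],
  "hand": 1,
  "force": 25
}}

```text
clock: 5.77
position: [0.4259, 0.2892, 0.0114]
ee_rot: [0.807, 0.59, 0.001, 0.0]
ft_force: [-1.5, -1.6, 7.4]
grip_width: 0.416
grasp_force: 25.2
```

```bash
python3 plan.py .623 -.1078 .2 88 ; python3 - <<'E'
from h import *
cv2.imwrite("pics/s1.png",camera("side")[200:400,200:500,::-1])
E
```

```text
t 5.7667 pos [0.4259 0.2892 0.0114] psi 72.38 tilt 0.08 turn units [ 0.01 -0.   -2.6 ] shift units after turn [-9.75  5.27 -4.72]
q [ 0.04  0.48 -0.85  1.93  0.45  0.93 -1.33]
```

View pics/s1.png

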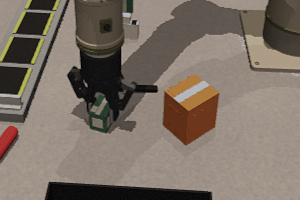

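Carton a is gripped (0.416 × 85 = 35 mm, as expected). Next: lift, turn and carry.

Request:
{"name": "carry_out", "arguments": {
  "commands": [
    [[0, 0, -0.3, 0, 0, 0], [0, 0, -0.5, 0, 0, 0], [0, 0, -0.5, 0, 0, -0.4], [0, 0, -0.5, 0, 0, -0.4], [0, 0, -0.5, 0, 0, -0.4], [0, 0, -0.5, 0, 0, -0.4], [0, 0, -0.5, 0, 0, -0.4], [0, 0, -0.5, 0, 0, -0.4], [0, 0, -0.3, 0, 0, -0.2], [0, 0, 0, 0, 0, 0]]
  ]
}}

```text
clock: 6.65
position: [0.4262, 0.2899, 0.1776]
ee_rot: [0.719, 0.695, 0.002, 0.001]
ft_force: [-0.5, 1.0, -0.4]
grip_width: 0.416
grasp_force: 25.2
```

Request:
{"name": "carry_out", "arguments": {
  "commands": [
    [[-0.3, 0.15, 0, 0, 0, 0], [-0.5, 0.27, 0, 0, 0, 0], [-0.5, 0.27, 0, 0, 0, 0], [-0.5, 0.27, 0, 0, 0, 0], [-0.5, 0.27, 0, 0, 0, 0], [-0.5, 0.27, 0, 0, 0, 0], [-0.5, 0.27, 0, 0, 0, 0], [-0.5, 0.27, 0, 0, 0, 0], [-0.5, 0.27, 0, 0, 0, 0], [-0.5, 0.27, 0, 0, 0, 0], [-0.5, 0.27, 0, 0, 0, 0], [-0.5, 0.27, 0, 0, 0, 0], [-0.5, 0.27, 0, 0, 0, 0], [-0.5, 0.27, 0, 0, 0, 0], [-0.5, 0.27, 0, 0, 0, 0], [-0.5, 0.27, 0, 0, 0, 0], [-0.5, 0.27, 0, 0, 0, 0], [-0.5, 0.27, 0, 0, 0, 0], [-0.5, 0.27, 0, 0, 0, 0], [-0.4, 0.2, 0, 0, 0, 0]]
  ]
}}

```text
clock: 8.32
position: [0.62, -0.108, 0.1736]
ee_rot: [0.72, 0.694, -0.0, -0.0]
ft_force: [-0.1, -0.1, -0.8]
grip_width: 0.42
grasp_force: 25.2
```

Request:
{"name": "carry_out", "arguments": {
  "commands": [
    [[0, 0, 0, 0, 0, 0], [0, 0, 0, 0, 0, 0], [0, 0, 0, 0, 0, 0]]
  ]
}}

```text
clock: 8.57
position: [0.6196, -0.105, 0.174]
ee_rot: [0.719, 0.695, -0.0, -0.001]
ft_force: [-0.0, 1.0, -0.1]
grip_width: 0.421
grasp_force: 25.2
```

```bash
python3 plan.py .623 -.1078 .038 88
```

```text
t 8.5667 pos [ 0.6196 -0.105   0.174 ] psi 88.03 tilt 0.07 turn units [-0.01 -0.01  0.  ] shift units after turn [-0.07  0.09  3.4 ]
q [ 0.67  0.49 -0.78  1.49  0.35  1.3  -0.17]
```

Request:
{"name": "carry_out", "arguments": {
  "commands": [
    [[-0.07, 0.09, 0.5, 0, 0, 0], [0, 0, 0.5, 0, 0, 0], [0, 0, 0.5, 0, 0, 0], [0, 0, 0.5, 0, 0, 0], [0, 0, 0.4, 0, 0, 0], [0, 0, 0.4, 0, 0, 0], [0, 0, 0.3, 0, 0, 0], [0, 0, 0.2, 0, 0, 0], [0, 0, 0.05, 0, 0, 0], [0, 0, 0, 0, 0, 0], [0, 0, 0, 0, 0, 0]]
  ]
}}

```text
clock: 9.48
position: [0.624, -0.1088, 0.0414]
ee_rot: [0.719, 0.695, 0.0, 0.0]
ft_force: [-0.3, -0.7, -0.5]
grip_width: 0.421
grasp_force: 25.2
```

```bash
python3 plan.py .623 -.1078 .038 88
```

```text
t 9.4833 pos [ 0.624  -0.1088  0.0414] psi 88.0 tilt 0.06 turn units [0.01 0.   0.  ] shift units after turn [ 0.03 -0.03  0.08]
q [ 0.64  0.63 -0.72  1.6   0.45  1.09 -0.24]
```

Request:
{"name": "carry_out", "arguments": {
  "commands": [
    [[0.02, -0.02, 0.05, 0, 0, 0], [0, 0, 0.04, 0, 0, 0], [0, 0, 0, 0, 0, 0], [0, 0, 0, 0, 0, 0]]
  ]
}}

```text
clock: 9.82
position: [0.6234, -0.1081, 0.0384]
ee_rot: [0.719, 0.695, 0.0, 0.001]
ft_force: [-3.7, 0.7, 8.2]
grip_width: 0.42
grasp_force: 25.6
```

Request:
{"name": "carry_out", "arguments": {
  "commands": [
    [[0, 0, 0, 0, 0, 0], [0, 0, 0, 0, 0, 0], [0, 0, 0, 0, 0, 0], [0, 0, 0, 0, 0, 0], [0, 0, 0, 0, 0, 0], [0, 0, -0.3, 0, 0, 0], [0, 0, -0.5, 0, 0, 0], [0, 0, -0.5, 0, 0, 0], [0, 0, -0.5, 0, 0, 0], [0, 0, -0.5, 0, 0, 0], [0, 0, -0.5, 0, 0, 0], [0, 0, -0.5, 0, 0, 0], [0, 0, -0.5, 0, 0, 0], [0, 0, -0.3, 0, 0, 0], [0, 0, 0, 0, 0, 0]]
  ],
  "hand": -1
}}

```text
clock: 11.07
position: [0.6241, -0.108, 0.2044]
ee_rot: [0.719, 0.695, 0.001, 0.002]
ft_force: [0.7, 0.3, 0.7]
grip_width: 0.997
grasp_force: 0.0
```

```bash
python3 plan.py .429 .101 .02 93.4
```

```text
t 11.0667 pos [ 0.6241 -0.108   0.2044] psi 88.0 tilt 0.27 turn units [ 0.04  0.01 -0.9 ] shift units after turn [ 5.51 -4.56  4.61]
q [ 0.68  0.47 -0.79  1.45  0.34  1.36 -0.16]
```

Request:
{"name": "carry_out", "arguments": {
  "commands": [
    [[0, 0, 0, 0.04, 0, -0.9], [0.3, -0.25, 0, 0, 0, 0], [0.5, -0.41, 0, 0, 0, 0], [0.5, -0.41, 0, 0, 0, 0], [0.5, -0.41, 0, 0, 0, 0], [0.5, -0.41, 0, 0, 0, 0], [0.5, -0.41, 0, 0, 0, 0], [0.5, -0.41, 0, 0, 0, 0], [0.5, -0.41, 0, 0, 0, 0], [0.5, -0.41, 0, 0, 0, 0], [0.5, -0.41, 0, 0, 0, 0], [0.5, -0.41, 0, 0, 0, 0], [0.2, -0.2, 0, 0, 0, 0], [0, 0, 0.5, 0, 0, 0], [0, 0, 0.5, 0, 0, 0], [0, 0, 0.5, 0, 0, 0], [0, 0, 0.5, 0, 0, 0], [0, 0, 0.5, 0, 0, 0], [0, 0, 0, 0, 0, 0], [0, 0, 0, 0, 0, 0]]
  ]
}}

```text
clock: 12.73
position: [0.4269, 0.1005, 0.1012]
ee_rot: [0.686, 0.728, -0.002, -0.003]
ft_force: [0.8, -0.6, 0.8]
grip_width: 1.0
grasp_force: 0.0
```

```bash
python3 plan.py .429 .101 .018 93.4; python3 - <<'E'
from h import *
cv2.imwrite("pics/t2.png",cv2.resize(camera("top")[90:240,160:440,::-1],(784,420)))
E
```

```text
t 12.7333 pos [0.4269 0.1005 0.1012] psi 93.41 tilt 0.38 turn units [-0.06 -0.01  0.  ] shift units after turn [0.01 0.05 2.08]
q [ 0.64  0.16 -1.02  2.04  0.15  1.03 -0.39]
```

View pics/t2.png

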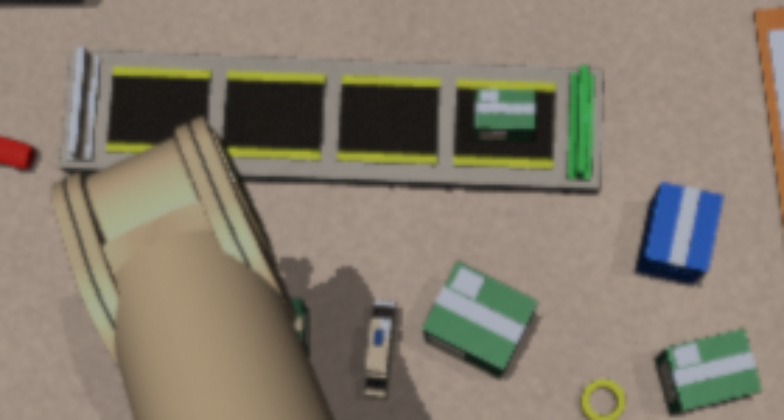

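Carton a stands on the pad beside the green clip (crop pixel 505,110). Next is b.

Request:
{"name": "carry_out", "arguments": {
  "commands": [
    [[0.01, 0.05, 0.4, -0.06, 0, 0], [0, 0, 0.4, 0, 0, 0], [0, 0, 0.4, 0, 0, 0], [0, 0, 0.4, 0, 0, 0], [0, 0, 0.3, 0, 0, 0], [0, 0, 0.15, 0, 0, 0], [0, 0, 0, 0, 0, 0]]
  ]
}}

```text
clock: 13.37
position: [0.4299, 0.101, 0.0198]
ee_rot: [0.686, 0.728, 0.001, 0.001]
ft_force: [-0.4, 0.2, 0.2]
grip_width: 1.0
grasp_force: 0.0
```

Request:
{"name": "carry_out", "arguments": {
  "commands": [
    [[0, 0, 0, 0, 0, 0], [0, 0, 0, 0, 0, 0], [0, 0, 0, 0, 0, 0], [0, 0, 0, 0, 0, 0], [0, 0, 0, 0, 0, 0], [0, 0, 0, 0, 0, 0], [0, 0, 0, 0, 0, 0], [0, 0, 0, 0, 0, 0]]
  ],
  "hand": 1,
  "force": 30
}}

```text
clock: 14.03
position: [0.4304, 0.1011, 0.0206]
ee_rot: [0.686, 0.728, 0.001, 0.001]
ft_force: [-0.3, -1.1, 6.3]
grip_width: 0.534
grasp_force: 30.1
```

```bash
python3 plan.py .6269 -.001 .2 88; python3 - <<'E'
from h import *
im=cv2.imread
h,m=toplook(); print(blob(m,341,130,18,.072))
E
```

```text
t 14.0333 pos [0.4304 0.1011 0.0206] psi 93.38 tilt 0.2 turn units [0.03 0.   0.9 ] shift units after turn [-2.38  5.   -4.48]
q [ 0.54  0.32 -0.94  2.1   0.34  0.87 -0.55]
(array([ 0.621802  , -0.10649181]), np.float32(35.517357), np.float32(52.665955), np.float32(89.83612))
```

Request:
{"name": "carry_out", "arguments": {
  "commands": [
    [[0, 0, -0.3, 0, 0, 0], [0, 0, -0.5, 0, 0, 0], [0, 0, -0.5, 0, 0, 0], [0, 0, -0.5, 0, 0, 0], [0, 0, -0.5, 0, 0, 0], [0, 0, -0.5, 0, 0, 0.5], [0, 0, -0.5, 0, 0, 0.4], [0, 0, -0.3, 0, 0, 0], [0, 0, 0, 0, 0, 0], [-0.1, 0.2, 0, 0, 0, 0], [-0.2, 0.4, 0, 0, 0, 0], [-0.24, 0.5, 0, 0, 0, 0], [-0.24, 0.5, 0, 0, 0, 0], [-0.24, 0.5, 0, 0, 0, 0], [-0.24, 0.5, 0, 0, 0, 0], [-0.24, 0.5, 0, 0, 0, 0], [-0.24, 0.5, 0, 0, 0, 0], [-0.24, 0.5, 0, 0, 0, 0], [-0.24, 0.5, 0, 0, 0, 0]]
  ]
}}

```text
clock: 15.67
position: [0.6108, 0.0048, 0.161]
ee_rot: [0.719, 0.695, -0.0, -0.0]
ft_force: [-0.2, 0.5, -1.1]
grip_width: 0.539
grasp_force: 31.4
```

Request:
{"name": "carry_out", "arguments": {
  "commands": [
    [[-0.16, 0.4, 0, 0, 0, 0], [0, 0, 0, 0, 0, 0], [0, 0, 0, 0, 0, 0], [0, 0, 0, 0, 0, 0]]
  ]
}}

```text
clock: 16.0
position: [0.6252, -0.0006, 0.1622]
ee_rot: [0.719, 0.695, 0.0, -0.0]
ft_force: [-0.6, -0.4, -1.5]
grip_width: 0.534
grasp_force: 31.3
```

```bash
python3 plan.py .6269 -.001 .048 88
```

```text
t 16.0 pos [ 6.252e-01 -6.000e-04  1.622e-01] psi 88.06 tilt 0.05 turn units [-0.   -0.01  0.01] shift units after turn [-0.01  0.04  2.86]
q [ 0.56  0.52 -0.86  1.51  0.4   1.29 -0.37]
```

Request:
{"name": "carry_out", "arguments": {
  "commands": [
    [[-0.01, 0.04, 0.5, 0, 0, 0], [0, 0, 0.5, 0, 0, 0], [0, 0, 0.5, 0, 0, 0], [0, 0, 0.4, 0, 0, 0], [0, 0, 0.4, 0, 0, 0], [0, 0, 0.3, 0, 0, 0], [0, 0, 0.1, 0, 0, 0], [0, 0, 0.05, 0, 0, 0], [0, 0, 0, 0, 0, 0], [0, 0, 0, 0, 0, 0], [0, 0, 0, 0, 0, 0]]
  ]
}}

```text
clock: 16.92
position: [0.6283, -0.0014, 0.0551]
ee_rot: [0.719, 0.695, 0.001, 0.001]
ft_force: [-0.5, 0.6, -1.3]
grip_width: 0.537
grasp_force: 31.4
```

```bash
python3 plan.py .6269 -.001 .048 88
```

```text
t 16.9167 pos [ 0.6283 -0.0014  0.0551] psi 88.0 tilt 0.2 turn units [ 0.03 -0.   -0.  ] shift units after turn [ 0.01 -0.04  0.18]
q [ 0.53  0.63 -0.8   1.61  0.49  1.12 -0.43]
```

Request:
{"name": "carry_out", "arguments": {
  "commands": [
    [[0.01, -0.04, 0.08, 0.03, 0, 0], [0, 0, 0.05, 0, 0, 0], [0, 0, 0.04, 0, 0, 0], [0, 0, 0, 0, 0, 0], [0, 0, 0, 0, 0, 0]]
  ]
}}

```text
clock: 17.33
position: [0.6262, -0.001, 0.0477]
ee_rot: [0.719, 0.695, -0.0, -0.0]
ft_force: [-2.2, -0.6, 4.5]
grip_width: 0.536
grasp_force: 31.2
```

```bash
python3 plan.py .6269 -.001 .048 88
```

```text
t 17.3333 pos [ 0.6262 -0.001   0.0477] psi 87.99 tilt 0.05 turn units [-0.01 -0.   -0.  ] shift units after turn [ 0.    0.02 -0.01]
q [ 0.52  0.63 -0.8   1.61  0.49  1.11 -0.44]
```

Request:
{"name": "carry_out", "arguments": {
  "commands": [
    [[0, 0, 0, 0, 0, 0], [0, 0, 0, 0, 0, 0], [0, 0, 0, 0, 0, 0], [0, 0, 0, 0, 0, 0], [0, 0, 0, 0, 0, 0], [0, 0, -0.3, 0, 0, 0], [0, 0, -0.5, 0, 0, 0], [0, 0, -0.5, 0, 0, 0], [0, 0, -0.5, 0, 0, 0], [0, 0, -0.5, 0, 0, 0], [0, 0, -0.5, 0, 0, -0.9], [0, 0, -0.5, 0, 0, -0.9], [0, 0, -0.3, 0, 0, -0.9], [0, 0, 0, 0, 0, 0], [0, 0, 0, 0, 0, 0]]
  ],
  "hand": -1
}}

```text
clock: 18.58
position: [0.6266, -0.001, 0.1921]
ee_rot: [0.615, 0.788, 0.0, -0.0]
ft_force: [0.4, 0.0, 0.6]
grip_width: 0.999
grasp_force: 0.0
```

```bash
python3 plan.py .390 -.2845 .023 104.1
```

```text
t 18.5833 pos [ 0.6266 -0.001   0.1921] psi 104.05 tilt 0.03 turn units [ 0.   -0.   -0.01] shift units after turn [-5.43 -7.46  4.23]
q [ 0.6   0.52 -0.92  1.47  0.41  1.36 -0.1 ]
```

Request:
{"name": "carry_out", "arguments": {
  "commands": [
    [[-0.2, -0.28, 0, 0, 0, 0], [-0.4, -0.55, 0, 0, 0, 0], [-0.4, -0.55, 0, 0, 0, 0], [-0.4, -0.55, 0, 0, 0, 0], [-0.4, -0.55, 0, 0, 0, 0], [-0.4, -0.55, 0, 0, 0, 0], [-0.4, -0.55, 0, 0, 0, 0], [-0.4, -0.55, 0, 0, 0, 0], [-0.4, -0.55, 0, 0, 0, 0], [-0.4, -0.55, 0, 0, 0, 0], [-0.4, -0.55, 0, 0, 0, 0], [-0.4, -0.55, 0, 0, 0, 0], [-0.4, -0.55, 0, 0, 0, 0], [-0.4, -0.55, 0, 0, 0, 0], [-0.03, -0.03, 0.3, 0, 0, 0], [0, 0, 0.5, 0, 0, 0], [0, 0, 0.5, 0, 0, 0], [0, 0, 0.5, 0, 0, 0], [0, 0, 0, 0, 0, 0], [0, 0, 0, 0, 0, 0]]
  ]
}}

```text
clock: 20.25
position: [0.3896, -0.2838, 0.1185]
ee_rot: [0.615, 0.789, 0.0, -0.002]
ft_force: [0.7, 0.7, 0.3]
grip_width: 1.001
grasp_force: 0.0
```

```bash
python3 plan.py .390 -.2845 .023 104.1; python3 - <<'E'
from h import *
im=camera("top"); h,m=toplook(im)
print(blob(m,341,130,18,.072)); print(blob(m,299,130,19,.087))
cv2.imwrite("pics/t3.png",cv2.resize(im[90:260,160:480,::-1],(768,408)))
E
```

```text
t 20.25 pos [ 0.3896 -0.2838  0.1185] psi 104.13 tilt 0.22 turn units [-0.02 -0.03  0.  ] shift units after turn [-0.02  0.    2.39]
q [ 1.34  0.22 -0.87  1.93  0.19  1.08  0.64]
(array([ 0.62212128, -0.1064994 ]), np.float32(34.80011), np.float32(52.774166), np.float32(90.10549))
(array([6.24715820e-01, 1.23214722e-05]), np.float32(44.932217), np.float32(62.371506), np.float32(88.53253))
```

View pics/t3.png

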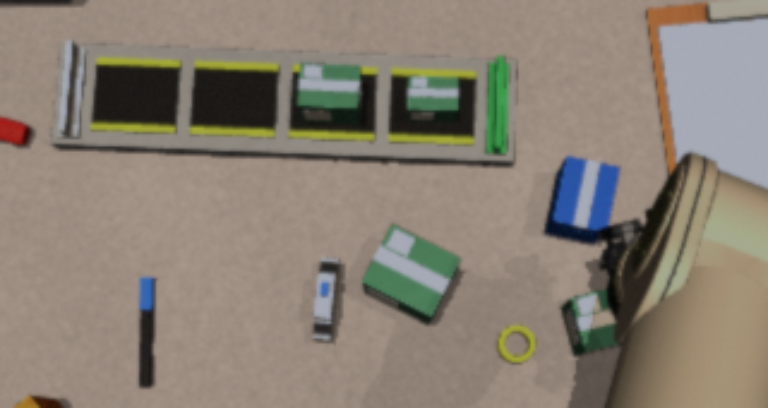

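a and b stand well, and the blue box clears the finger by about 30 mm. Next, descend on c.

Request:
{"name": "carry_out", "arguments": {
  "commands": [
    [[0, 0, 0.5, 0, 0, 0], [0, 0, 0.5, 0, 0, 0], [0, 0, 0.5, 0, 0, 0], [0, 0, 0.4, 0, 0, 0], [0, 0, 0.3, 0, 0, 0], [0, 0, 0.15, 0, 0, 0], [0, 0, 0, 0, 0, 0], [0, 0, 0, 0, 0, 0]]
  ]
}}

```text
clock: 20.97
position: [0.3907, -0.285, 0.0262]
ee_rot: [0.614, 0.789, -0.0, -0.0]
ft_force: [-0.9, -0.5, 0.3]
grip_width: 1.0
grasp_force: 0.0
```

```bash
python3 plan.py .390 -.2845 .023 104.1
```

```text
t 20.9667 pos [ 0.3907 -0.285   0.0262] psi 104.19 tilt 0.02 turn units [-0.    0.    0.01] shift units after turn [ 0.01 -0.01  0.08]
q [ 1.26  0.37 -0.81  2.    0.34  0.91  0.52]
```

Request:
{"name": "carry_out", "arguments": {
  "commands": [
    [[0, 0, 0, 0, 0, 0], [0, 0, 0, 0, 0, 0], [0, 0, 0, 0, 0, 0], [0, 0, 0, 0, 0, 0], [0, 0, 0, 0, 0, 0], [0, 0, 0, 0, 0, 0], [0, 0, 0, 0, 0, 0], [0, 0, 0, 0, 0, 0]]
  ],
  "hand": 1,
  "force": 35
}}

```text
clock: 21.63
position: [0.3907, -0.2852, 0.0263]
ee_rot: [0.614, 0.789, -0.0, 0.0]
ft_force: [-0.7, 0.7, 5.9]
grip_width: 0.652
grasp_force: 37.8
```

Request:
{"name": "carry_out", "arguments": {
  "commands": [
    [[0, 0, -0.3, 0, 0, 0], [0, 0, -0.5, 0, 0, 0], [0, 0, -0.5, 0, 0, 0], [0, 0, -0.5, 0, 0, 0], [0, 0, -0.5, 0, 0, 0], [0, 0, -0.5, 0, 0, 0], [0, 0, -0.5, 0, 0, 0.9], [0, 0, -0.5, 0, 0, 0.9], [0, 0, -0.3, 0, 0, 0.9], [0, 0, 0, 0, 0, 0], [0, 0, 0, 0, 0, 0]]
  ]
}}

```text
clock: 22.55
position: [0.3903, -0.2847, 0.1899]
ee_rot: [0.718, 0.696, -0.0, 0.0]
ft_force: [0.1, 0.5, -2.3]
grip_width: 0.649
grasp_force: 38.3
```

```bash
python3 plan.py .6307 .106 .2 88
```

```text
t 22.55 pos [ 0.3903 -0.2847  0.1899] psi 88.17 tilt 0.06 turn units [-0.01  0.01  0.03] shift units after turn [ 9.97  5.67 -0.25]
q [ 1.35  0.12 -0.86  1.84  0.1   1.22  0.43]
```

Request:
{"name": "carry_out", "arguments": {
  "commands": [
    [[0.2, 0.12, 0, 0, 0, 0], [0.4, 0.22, 0, 0, 0, 0], [0.55, 0.31, 0, 0, 0, 0], [0.55, 0.31, 0, 0, 0, 0], [0.55, 0.31, 0, 0, 0, 0], [0.55, 0.31, 0, 0, 0, 0], [0.55, 0.31, 0, 0, 0, 0], [0.55, 0.31, 0, 0, 0, 0], [0.55, 0.31, 0, 0, 0, 0], [0.55, 0.31, 0, 0, 0, 0], [0.55, 0.31, 0, 0, 0, 0], [0.55, 0.31, 0, 0, 0, 0], [0.55, 0.31, 0, 0, 0, 0], [0.55, 0.31, 0, 0, 0, 0], [0.55, 0.31, 0, 0, 0, 0], [0.55, 0.31, 0, 0, 0, 0], [0.55, 0.31, 0, 0, 0, 0], [0.55, 0.31, 0, 0, 0, 0], [0.4, 0.25, 0, 0, 0, 0], [0.17, 0.12, 0, 0, 0, 0]]
  ]
}}

```text
clock: 24.22
position: [0.6304, 0.11, 0.1878]
ee_rot: [0.717, 0.697, -0.0, -0.002]
ft_force: [0.6, 0.5, -1.4]
grip_width: 0.652
grasp_force: 38.2
```

Request:
{"name": "carry_out", "arguments": {
  "commands": [
    [[0, 0, 0.3, 0, 0, 0], [0, 0, 0.5, 0, 0, 0], [0, 0, 0.5, 0, 0, 0], [0, 0, 0.5, 0, 0, 0], [0, 0, 0.4, 0, 0, 0], [0, 0, 0.3, 0, 0, 0], [0, 0, 0.2, 0, 0, 0], [0, 0, 0, 0, 0, 0], [0, 0, 0, 0, 0, 0]]
  ]
}}

```text
clock: 24.97
position: [0.6307, 0.1055, 0.0814]
ee_rot: [0.719, 0.695, -0.0, -0.001]
ft_force: [0.3, 0.0, -0.9]
grip_width: 0.654
grasp_force: 38.2
```

```bash
python3 plan.py .6307 .106 .053 88
```

```text
t 24.9667 pos [0.6307 0.1055 0.0814] psi 87.98 tilt 0.07 turn units [-0.01 -0.   -0.  ] shift units after turn [ 0.01 -0.    0.71]
q [ 0.4   0.66 -0.89  1.55  0.53  1.2  -0.62]
```

Request:
{"name": "carry_out", "arguments": {
  "commands": [
    [[0.01, 0, 0.3, 0, 0, 0], [0, 0, 0.2, 0, 0, 0], [0, 0, 0.1, 0, 0, 0], [0, 0, 0.05, 0, 0, 0], [0, 0, 0.04, 0, 0, 0], [0, 0, 0, 0, 0, 0], [0, 0, 0, 0, 0, 0]]
  ]
}}

```text
clock: 25.55
position: [0.631, 0.1064, 0.054]
ee_rot: [0.719, 0.695, -0.0, -0.0]
ft_force: [0.3, -0.3, -1.9]
grip_width: 0.653
grasp_force: 38.3
```

```bash
python3 plan.py .6307 .106 .053 88
```

```text
t 25.55 pos [0.631  0.1064 0.054 ] psi 87.99 tilt 0.05 turn units [-0.01 -0.   -0.  ] shift units after turn [-0.01 -0.01  0.02]
q [ 0.39  0.68 -0.87  1.57  0.56  1.16 -0.64]
```

Request:
{"name": "carry_out", "arguments": {
  "commands": [
    [[0, -0.01, 0.04, 0, 0, 0], [0, 0, 0, 0, 0, 0], [0, 0, 0, 0, 0, 0]]
  ]
}}

```text
clock: 25.8
position: [0.631, 0.1065, 0.0534]
ee_rot: [0.719, 0.695, 0.0, 0.0]
ft_force: [-1.1, -0.3, 6.7]
grip_width: 0.652
grasp_force: 39.0
```

Request:
{"name": "carry_out", "arguments": {
  "commands": [
    [[0, 0, 0, 0, 0, 0], [0, 0, 0, 0, 0, 0], [0, 0, 0, 0, 0, 0], [0, 0, 0, 0, 0, 0], [0, 0, 0, 0, 0, 0], [0, 0, -0.3, 0, 0, 0], [0, 0, -0.5, 0, 0, 0], [0, 0, -0.5, 0, 0, 0], [0, 0, -0.5, 0, 0, 0], [0, 0, -0.5, 0, 0, 0], [0, 0, -0.5, 0, 0, 0.8], [0, 0, -0.5, 0, 0, 0.9], [0, 0, -0.3, 0, 0, 0.9], [0, 0, 0, 0, 0, 0.9], [0, 0, 0, 0, 0, 0.6], [0, 0, 0, 0, 0, 0], [0, 0, 0, 0, 0, 0]]
  ],
  "hand": -1
}}

```text
clock: 27.22
position: [0.6305, 0.1064, 0.1968]
ee_rot: [0.85, 0.526, -0.0, -0.0]
ft_force: [-0.2, -0.0, 0.3]
grip_width: 1.0
grasp_force: 0.0
```

```bash
python3 plan.py .434 -.085 .033 63.6
```

```text
t 27.2167 pos [0.6305 0.1064 0.1968] psi 63.53 tilt 0.03 turn units [-0.01  0.   -0.01] shift units after turn [-6.47 -2.27  4.09]
q [ 0.38  0.52 -0.87  1.43  0.4   1.37 -0.96]
```

Request:
{"name": "carry_out", "arguments": {
  "commands": [
    [[-0.2, -0.07, 0, 0, 0, 0], [-0.4, -0.14, 0, 0, 0, 0], [-0.5, -0.175, 0, 0, 0, 0], [-0.5, -0.175, 0, 0, 0, 0], [-0.5, -0.175, 0, 0, 0, 0], [-0.5, -0.175, 0, 0, 0, 0], [-0.5, -0.175, 0, 0, 0, 0], [-0.5, -0.175, 0, 0, 0, 0], [-0.5, -0.175, 0, 0, 0, 0], [-0.5, -0.175, 0, 0, 0, 0], [-0.5, -0.175, 0, 0, 0, 0], [-0.5, -0.175, 0, 0, 0, 0], [-0.5, -0.175, 0, 0, 0, 0], [-0.3, -0.1, 0.2, 0, 0, 0], [-0.07, -0.04, 0.5, 0, 0, 0], [0, 0, 0.5, 0, 0, 0], [0, 0, 0.2, 0, 0, 0], [0, 0, 0, 0, 0, 0], [0, 0, 0, 0, 0, 0]]
  ]
}}

```text
clock: 28.8
position: [0.4331, -0.0841, 0.1405]
ee_rot: [0.851, 0.526, -0.0, -0.001]
ft_force: [0.5, 0.3, -0.3]
grip_width: 0.995
grasp_force: 0.0
```

```bash
python3 plan.py .434 -.085 .033 63.6
```

```text
t 28.8 pos [ 0.4331 -0.0841  0.1405] psi 63.46 tilt 0.1 turn units [-0.02 -0.   -0.02] shift units after turn [-0.01  0.03  2.69]
q [ 0.97  0.07 -0.89  2.    0.06  1.1  -0.41]
```

Request:
{"name": "carry_out", "arguments": {
  "commands": [
    [[0, 0.03, 0.4, 0, 0, 0], [0, 0, 0.4, 0, 0, 0], [0, 0, 0.5, 0, 0, 0], [0, 0, 0.5, 0, 0, 0], [0, 0, 0.4, 0, 0, 0], [0, 0, 0.3, 0, 0, 0], [0, 0, 0.1, 0, 0, 0], [0, 0, 0, 0, 0, 0], [0, 0, 0, 0, 0, 0]]
  ]
}}

```text
clock: 29.55
position: [0.4349, -0.0849, 0.0372]
ee_rot: [0.851, 0.526, 0.0, -0.0]
ft_force: [0.4, 0.7, 0.7]
grip_width: 0.999
grasp_force: 0.0
```

```bash
python3 plan.py .434 -.085 .033 63.6;  python3 - <<'E'
from h import *
cv2.imwrite("pics/s4.png",cv2.resize(camera("side")[120:320,180:440,::-1],(780,600)))
E
```

```text
t 29.55 pos [ 0.4349 -0.0849  0.0372] psi 63.42 tilt 0.01 turn units [-0.   -0.   -0.03] shift units after turn [-0.01 -0.02  0.11]
q [ 0.88  0.26 -0.85  2.09  0.25  0.89 -0.57]
```

View pics/s4.png

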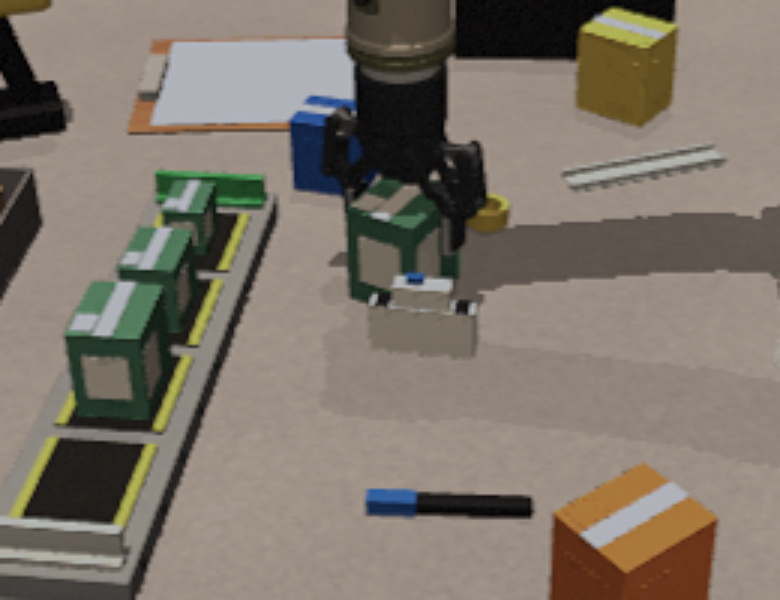

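The side view shows a, b and c upright on their pads and the gripper straddling d, clear of the breaker (crop 420,315).

Request:
{"name": "carry_out", "arguments": {
  "commands": [
    [[0, 0, 0, 0, 0, 0], [0, 0, 0, 0, 0, 0], [0, 0, 0, 0, 0, 0], [0, 0, 0, 0, 0, 0], [0, 0, 0, 0, 0, 0], [0, 0, 0, 0, 0, 0], [0, 0, 0, 0, 0, 0], [0, 0, 0, 0, 0, 0]]
  ],
  "hand": 1,
  "force": 45
}}

```text
clock: 30.27
position: [0.4349, -0.0852, 0.0372]
ee_rot: [0.851, 0.525, 0.0, 0.0]
ft_force: [-1.5, -0.3, 6.6]
grip_width: 0.769
grasp_force: 48.6
```

Request:
{"name": "carry_out", "arguments": {
  "commands": [
    [[0, 0, -0.3, 0, 0, 0], [0, 0, -0.5, 0, 0, 0], [0, 0, -0.5, 0, 0, 0], [0, 0, -0.5, 0, 0, 0], [0, 0, -0.5, 0, 0, 0], [0, 0, -0.5, 0, 0, -0.6], [0, 0, -0.5, 0, 0, -0.8], [0, 0, -0.5, 0, 0, -0.9], [0, 0, -0.3, 0, 0, -0.9], [0, 0, 0, 0, 0, -0.9], [0, 0, 0, 0, 0, 0], [0, 0, 0, 0, 0, 0]]
  ]
}}

```text
clock: 31.27
position: [0.4341, -0.0847, 0.2006]
ee_rot: [0.72, 0.694, -0.0, -0.0]
ft_force: [-0.2, 0.4, -1.7]
grip_width: 0.77
grasp_force: 50.4
```

```bash
python3 plan.py .6346 .213 .2 88
```

```text
t 31.2667 pos [ 0.4341 -0.0847  0.2006] psi 87.85 tilt 0.06 turn units [-0.01  0.   -0.03] shift units after turn [7.61 4.75 0.01]
q [ 1.01 -0.01 -0.9   1.92 -0.01  1.23  0.08]
```

Request:
{"name": "carry_out", "arguments": {
  "commands": [
    [[0.2, 0.13, 0, 0, 0, -0.02], [0.35, 0.22, 0, 0, 0, 0], [0.5, 0.31, 0, 0, 0, 0], [0.5, 0.31, 0, 0, 0, 0], [0.5, 0.31, 0, 0, 0, 0], [0.5, 0.31, 0, 0, 0, 0], [0.5, 0.31, 0, 0, 0, 0], [0.5, 0.31, 0, 0, 0, 0], [0.5, 0.31, 0, 0, 0, 0], [0.5, 0.31, 0, 0, 0, 0], [0.5, 0.31, 0, 0, 0, 0], [0.5, 0.31, 0, 0, 0, 0], [0.5, 0.31, 0, 0, 0, 0], [0.5, 0.31, 0, 0, 0, 0], [0.5, 0.31, 0, 0, 0, 0], [0.35, 0.22, 0, 0, 0, 0], [0.21, 0.15, 0, 0, 0, 0], [0, 0, 0, 0, 0, 0], [0, 0, 0, 0, 0, 0], [0, 0, 0, 0, 0, 0]]
  ]
}}

```text
clock: 32.93
position: [0.6339, 0.2122, 0.1998]
ee_rot: [0.719, 0.695, -0.001, -0.001]
ft_force: [0.5, 0.3, -3.4]
grip_width: 0.77
grasp_force: 50.4
```

```bash
python3 plan.py .6346 .213 .064 88
```

```text
t 32.9333 pos [0.6339 0.2122 0.1998] psi 88.01 tilt 0.11 turn units [-0.02  0.    0.  ] shift units after turn [0.02 0.02 3.39]
q [ 0.21  0.61 -0.91  1.34  0.47  1.42 -0.72]
```

Request:
{"name": "carry_out", "arguments": {
  "commands": [
    [[0.02, 0.02, 0.3, 0, 0, 0], [0, 0, 0.5, 0, 0, 0], [0, 0, 0.5, 0, 0, 0], [0, 0, 0.5, 0, 0, 0], [0, 0, 0.5, 0, 0, 0], [0, 0, 0.4, 0, 0, 0], [0, 0, 0.3, 0, 0, 0], [0, 0, 0.2, 0, 0, 0], [0, 0, 0.05, 0, 0, 0], [0, 0, 0, 0, 0, 0], [0, 0, 0, 0, 0, 0], [0, 0, 0, 0, 0, 0]]
  ]
}}

```text
clock: 33.93
position: [0.6355, 0.2142, 0.0713]
ee_rot: [0.719, 0.695, 0.001, -0.0]
ft_force: [-0.1, 0.1, -2.7]
grip_width: 0.765
grasp_force: 50.4
```

```bash
python3 plan.py .6346 .213 .064 88
```

```text
t 33.9333 pos [0.6355 0.2142 0.0713] psi 88.11 tilt 0.07 turn units [ 0.01 -0.01  0.02] shift units after turn [-0.03 -0.02  0.18]
q [ 0.19  0.72 -0.86  1.46  0.56  1.21 -0.77]
```

Request:
{"name": "carry_out", "arguments": {
  "commands": [
    [[-0.03, -0.02, 0.08, 0, 0, 0.02], [0, 0, 0.05, 0, 0, 0], [0, 0, 0.04, 0, 0, 0], [0, 0, 0.02, 0, 0, 0], [0, 0, 0, 0, 0, 0], [0, 0, 0, 0, 0, 0]]
  ]
}}

```text
clock: 34.43
position: [0.6343, 0.2126, 0.0644]
ee_rot: [0.719, 0.695, -0.0, 0.0]
ft_force: [-5.8, -4.8, 13.2]
grip_width: 0.765
grasp_force: 51.9
```

```bash
python3 plan.py .6346 .213 .064 88
```

```text
t 34.4333 pos [0.6343 0.2126 0.0644] psi 87.98 tilt 0.02 turn units [-0.  0. -0.] shift units after turn [0.01 0.01 0.01]
q [ 0.19  0.72 -0.85  1.47  0.56  1.2  -0.78]
```

Contact confirmed. Next: release, rise, and move clear to the left to look.

Request:
{"name": "carry_out", "arguments": {
  "commands": [
    [[0, 0, 0, 0, 0, 0], [0, 0, 0, 0, 0, 0], [0, 0, 0, 0, 0, 0], [0, 0, 0, 0, 0, 0], [0, 0, 0, 0, 0, 0], [0, 0, -0.3, 0, 0, 0], [0, 0, -0.5, 0, 0, 0], [0, 0, -0.5, 0, 0, 0], [0, 0, -0.5, 0, 0, 0], [0, 0, -0.5, 0, 0, 0], [0, 0, -0.5, 0, 0, 0], [0, 0, -0.5, 0, 0, 0], [0, 0, -0.3, 0, 0, 0], [0, -0.4, 0, 0, 0, 0], [0, -0.5, 0, 0, 0, 0], [0, -0.5, 0, 0, 0, 0], [0, -0.5, 0, 0, 0, 0], [0, -0.5, 0, 0, 0, 0], [0, -0.5, 0, 0, 0, 0], [0, -0.5, 0, 0, 0, 0]]
  ],
  "hand": -1
}}

```text
clock: 36.1
position: [0.4972, 0.2175, 0.2068]
ee_rot: [0.719, 0.695, -0.0, -0.0]
ft_force: [0.5, 0.5, 1.1]
grip_width: 0.999
grasp_force: 0.0
```

Request:
{"name": "carry_out", "arguments": {
  "commands": [
    [[0.4, 0, 0, 0, 0, 0], [0.5, 0, 0, 0, 0, 0], [0.5, 0, 0, 0, 0, 0], [0.5, 0, 0, 0, 0, 0], [0.5, 0, 0, 0, 0, 0], [0.5, 0, 0, 0, 0, 0], [0.4, 0, 0, 0, 0, 0], [0, 0, 0, 0, 0, 0], [0, 0, 0, 0, 0, 0]]
  ]
}}

```text
clock: 36.85
position: [0.5023, 0.3502, 0.2068]
ee_rot: [0.719, 0.695, -0.0, -0.001]
ft_force: [-0.8, -0.8, -0.5]
grip_width: 0.996
grasp_force: 0.0
```

```bash
python3 - <<'E'
from h import *
im=camera("top"); h,m=toplook(im)
for n,u,v,r,z in (("a",341,130,18,.072),("b",299,130,19,.087),("c",257,127,21,.102),("d",215,124,22,.117)): print(n,blob(m,u,v,r,z))
a=cv2.resize(im[90:240,160:440],(784,420)); b=cv2.resize(camera("side")[160:320,160:460],(336,180))
cv2.imwrite("pics/t5.png",a[:,:,::-1]); cv2.imwrite("pics/s5.png",cv2.resize(camera("side")[150:330,160:380,::-1],(733,600)))
E
```

```text
a (array([ 0.62212152, -0.10649635]), np.float32(34.799744), np.float32(52.75599), np.float32(90.1054))
b (array([ 6.24711609e-01, -7.38067627e-05]), np.float32(45.048702), np.float32(61.898743), np.float32(87.61018))
c (array([0.62948413, 0.10553338]), np.float32(55.176872), np.float32(69.448494), np.float32(88.0908))
d (array([0.63274951, 0.21060173]), np.float32(65.2541), np.float32(73.225395), np.float32(87.29296))
```

View pics/t5.png

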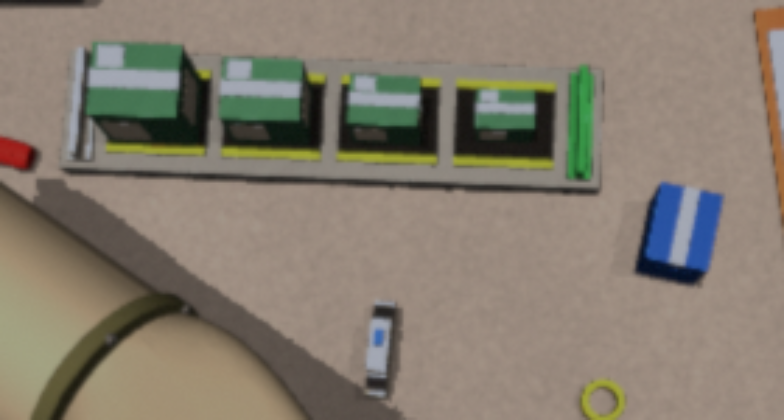

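View pics/s5.png

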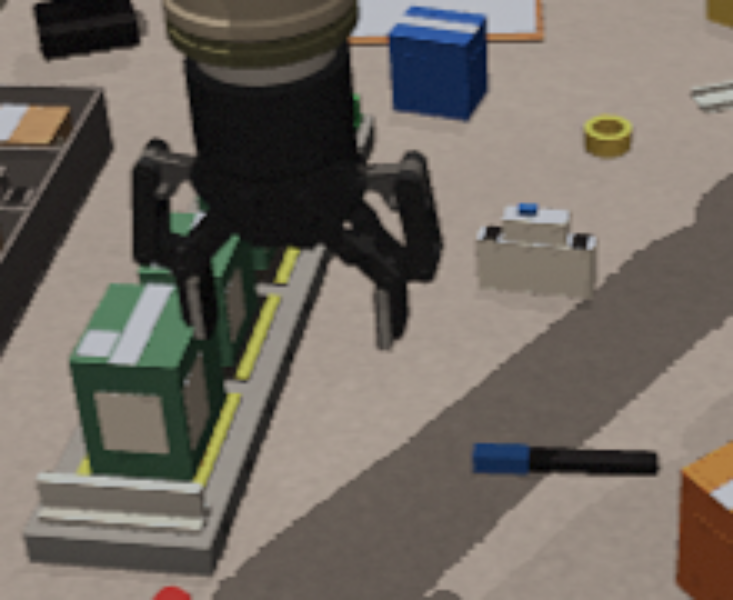

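All four stand upright, centred within about 2 mm and square to their pads, and the breaker hasn't moved. I'm handing in.

```bash
python3 -c "
from workcell import *
print(hand_in())"
```

```text
the job is handed in; nothing more can be done
None
```

The job is handed in at about 37 s: cartons a to d stand upright on their pads in size order from the green clip to the silver clip, each measured within about 2.5 mm of its pad's centre, with the breaker left where it was.

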